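# Index the bit carousel and stow the loose nut-driver bit

### The arm

A 7-joint arm with a two-finger parallel gripper is mounted at the origin on the work surface. World frame = base frame: x ahead of the robot, y to its left, z up, the work surface at z = 0. Lengths are in m, angles in rad, forces in N, time in s.
With the tool pointing down it reaches from about 0.4 to 0.925 m from the base axis. Payload 5.6 kg.
Tool frame: the origin (TCP) lies at the very end of the fingers, on their centre line; the grasp point (between the pads) lies 19 mm behind it (ctrl.hold_point_z is the z of the grasp point in the tool frame, in m); z points along the fingers, y is the line along which they close (so a half turn about z gives the same grasp; the last joint's range is limited). The gripper opens to 85 mm and grips with 20 to 120 N. Pads are 22 mm wide; open, the fingers measure 114 mm over their backs; the gripper's body (76 mm by 85 mm) begins 54 mm behind the grasp point. The pads swing forward as they close: fully open they stand 13 mm farther back than shut.
Start: joints at [-1.183, 0.468, -0.012, 1.603, 0.006, 1.071, -0.056], TCP at [0.271, 0.591, 0.209] pointing down, gripper open.
Joint ranges: [-2.53, 2.53], [-0.31, 2.02], [-1.57, 1.55], [0.28, 2.44], [-1.29, 4.43], [0.15, 1.84], [-2.92, 2.92]. Speed limits (rad/s): [2.57, 2.57, 3.14, 3.14, 3.14, 3.14, 3.14].

### API

Orientations are given as a unit quaternion [x, y, z, w].
In Python, from plant import status, cams, ctrl gives the robot as it stands.
- The arm moves only by the tool arm_command, never from a script. Its argument "steps" is a list of rows, each a list of 7 numbers: the shift along the world's x, y, z normalised to -1 to 1, where 1 is 0.5 m, then the turn, a rotation vector about the world's x, y, z normalised to -1 to 1, where 1 is 90 degrees, then the opening, from -1 (shut) to 1 (fully open). In form: [[tx, ty, tz, ax, ay, az, fingers], ...]. A call has exactly 8 rows; each row shifts and turns the commanded pose from where the row before left it; what a row does not reach is not made up. A row lasts 1/12 s, in which the tool goes at most 41.7 mm and 7.16 degrees, less where a joint would pass 70% of its speed; a pose out of reach is approached as far as the arm can. A call with a number of a shift or a turn outside -1 to 1 is refused whole. A call with a gripper value outside its range is refused whole. The fingers move at their own pace and stop on an object; "newtons" is the grip in N (left out, the last holds). Time passes only in rows, so rows that do not move let the fingers close, or fill a call up. It gives the time, the measured TCP pose, the force, the opening and the grip force at its end, in the units of the state.
- status.sense(): the state, without advancing time (a new reading comes with each control period).
- cams.camera(name): name is "scene" or "top" or "wrist"; returns a dict with "img" (480x640x3 uint8, red, green, blue), "z_map" (480x640 float32, m along the optical axis (not along the pixel's ray), 0 where there is no reading), "fov_y" (degrees; the focal length in pixels is half the picture's height over the tangent of half this angle, whatever the lens; pixels are square), "cx", "cy" (the principal point, pixels), "R" (3x3) and "t" (3): a world point X has camera coordinates R X + t. Camera axes: x right, y down, z forward; pixel columns grow to the right and rows downward; lengths in m; the calibration is good to about 2 mm. A picture is of the moment at which its call begins.
- ctrl.close_job(): hands the job in; it is judged then, once.
The state is a dict: "time_s": time; "q": joint angles; "joint_velocities": joint speeds; "joint_efforts": joint torques, N m; "tool_pos": TCP position; "eef_rot": TCP orientation; "contact_force": force on the tool from outside, world axes, zero at the start; "torque": the same for the moment, N m; "opening": finger opening in m; "gripper_force": force on a finger pad.
Only numpy, scipy, OpenCV 4.12 (cv2) and the standard library are available. Lean on these libraries where they do the work, as an engineer would, in place of code of your own. Each camera call takes 0.05 s, during which the arm holds its last target. There are 200 camera calls.

### The job

Turn the carousel's top knob anticlockwise (seen from above) click by click until the one empty socket stands in the open front of the clear hood, without running past it, and let go. Then take the loose bit from the bench and seat it gently, fully home and upright, in that socket; leave the phone, screwdriver and screw tray where they are.

Things in the scene. Friction and masses are not known exactly. Their poses are not given: they have to be found in the camera images.
- carousel: Bit carousel fixed on the bench: grey square base plate 214 x 214 x 16 mm under a clear plastic hood (walls on three sides, flat top whose upper face is 93 mm above the bench). Origin on the bench under the turret's vertical axis; z up; its -x side, roughly towards the robot, is open: the hood's top ends 45 mm in front of the axis and nothing covers the place beyond it, 70 mm in front of the axis, where a socket can be loaded from above.
- turret (a joint): Angle of the dark steel turret inside the hood, rad, growing anticlockwise seen from above: six arms 60 degrees (1.047 rad) apart, five holding fixed steel bits, one with an empty socket. At 0 the empty socket points to the carousel's +x (rear, under the hood), at 3.142 it stands in the open front. A spring detent holds it at every multiple of 1.047. It starts one, two or three clicks short of the front (at 2.094, 1.047 or 0); stops at -0.6 and 5.6 bound its travel.
- knob (a joint): Angle of the knob relative to the turret, rad: 0 when let go, grows anticlockwise. The knob drives the turret through a torsion spring of 0.11 N m/rad: the turret stays in its detent while the spring is wound up, and jumps one click (1.047 rad) when the detent gives way, somewhere between 1.05 and 1.35 rad of winding (about 0.12 to 0.14 N m); the felt torque then drops to almost nothing. The knob springs back to 0 if released before that. A grip of 12 to 20 N turns it.
- knob_grip (a point): Centre of the knob's black bar on the carousel's axis above the hood. The bar is 62 mm long along the point's x, 14 mm thick along the point's y (grasp it across that) and 30 mm high, from 102 to 132 mm above the bench; the point is 117 mm up. Let go, the bar lies along the line from the axis to the empty socket.
- socket (a point): Centre of the mouth of the empty socket, on the top face of its arm 55 mm above the bench and 70 mm from the turret's axis; point z up. Round hole 17.2 mm wide with a 2 mm chamfer, 31 mm deep, in a block 44 x 40 mm. Bits in the neighbouring arms are 24 mm thick, stand 30 mm above the arms and are 70 mm from this hole.
- bit_center (a point): Centre, half-way up, of the loose steel bit standing upright on the bench (58 mm high, 140 g, z to its thick end). Lower 28 mm: shank 16 mm thick, foot chamfered 1.5 mm. Upper 30 mm: head 24 mm thick, grip it there. The shoulder is 1 mm below this point and rests on the mouth when fully home. Press bit and turret together with less than 25 N: come down slowly (10 mm/s), stop at resistance.
- phone: Bystander: black phone lying on the bench, 150 x 72 x 9 mm; origin under its centre.
- driver: Bystander: black-handled screwdriver lying on the bench, 170 mm long along its x.
- screw_tray: Bystander: grey divided screw tray, 100 x 130 x 22 mm; origin under its centre.
There are look-alikes about, which are no part of the job. There is more than one size of the part that bears bit_center; the job needs the middle-sized.

How it is judged:
By the outcome, as a careful person would: the job done as asked, in the order asked, and still so for the second after the job is handed in, with the robot touching nothing.
It also fails if it takes over 72 s, if anything falls off the work surface, if the arm or the gripper's body presses on something with over 40 N, if the wrist force passes 120 N, or if a joint passes its speed limit or range.

## Working session

There is one attempt and no reset: what is moved stays moved. The work goes in short steps, Python scripts to look and compute and a tool call to move; the robot and the scene stay as the last step left them, time stands still between calls to the robot, and variables do not carry over. Pictures are saved under pics/ and viewed, at most 10 in all, crops included, and the job is handed in when it is done.

Besides the shell and the picture viewer there is one more tool, called in YAML: its name, and indented under it one key for each argument. arm_command: Moves the arm, as the interface text tells. Its arguments: {"type":"object","properties":{"steps":{"type":"array"},"newtons":{"type":"number"}},"required":["steps"]}

```bash
mkdir -p pics
cat > h.py <<'E'
import numpy as np,cv2
from plant import status,cams,ctrl
def cam(n):
    c=cams.camera(n); c['f']=240/np.tan(np.radians(c['fov_y'])/2); c['R']=np.array(c['R']); c['t']=np.array(c['t']); return c
def ray(c,u,v,z):
    d=c['R'].T@np.array([(u-c['cx'])/c['f'],(v-c['cy'])/c['f'],1]); o=-c['R'].T@c['t']
    return o+d*(z-o[2])/d[2]
def proj(c,X):
    p=c['R']@np.array(X)+c['t']; return p[:2]/p[2]*c['f']+[c['cx'],c['cy']]
def cloud(c):
    v,u=np.mgrid[:480,:640]; z=c['z_map']
    P=np.stack([(u-c['cx'])/c['f']*z,(v-c['cy'])/c['f']*z,z],-1)
    return (P-c['t'])@c['R']
def save(n,i): cv2.imwrite('pics/'+n,cv2.cvtColor(np.ascontiguousarray(i),cv2.COLOR_RGB2BGR))
E
python3 - <<'E'
from h import *
import pickle
for n in('top','scene'):
    c=cam(n); save(n+'0.png',c['img']); pickle.dump(c,open(n+'0.pkl','wb')); print(n,c['f'],-c['R'].T@c['t'],c['R'][2])
print(status.sense(),ctrl.hold_point_z)
E
```

```text
top 488.72294258306727 [ 0.47577432 -0.01207893  1.11780614] [ 0.06027628  0.00656761 -0.99816013]
scene 510.9189821877655 [1.2222601  0.3789316  0.61911275] [-0.71682379 -0.42806987 -0.55038154]
{'time_s': 0.1, 'q': array([-1.18299248,  0.4683139 , -0.01159295,  1.60348643,  0.00602297,
        1.07140708, -0.05632014]), 'joint_velocities': array([-0.00059885, -0.00142608, -0.00034827, -0.00239274, -0.00043488,
       -0.00136992,  0.00067645]), 'joint_efforts': array([ 1.03596733e-03, -5.33522558e+01,  2.16627633e-02, -2.51968074e+01,
        1.15238177e-02,  4.29793261e-03,  8.05623642e-06]), 'tool_pos': array([0.27129842, 0.59010742, 0.2078362 ]), 'eef_rot': array([ 2.13780368e-01,  9.76881430e-01, -7.84082870e-04, -1.00466571e-04]), 'contact_force': array([-0.10209019,  0.31258219,  0.71744862]), 'torque': array([ 0.03005373, -0.03418538, -0.01189283]), 'gripper_force': 0.0, 'opening': 0.08546841006012267} -0.0187
```

View pics/top0.png

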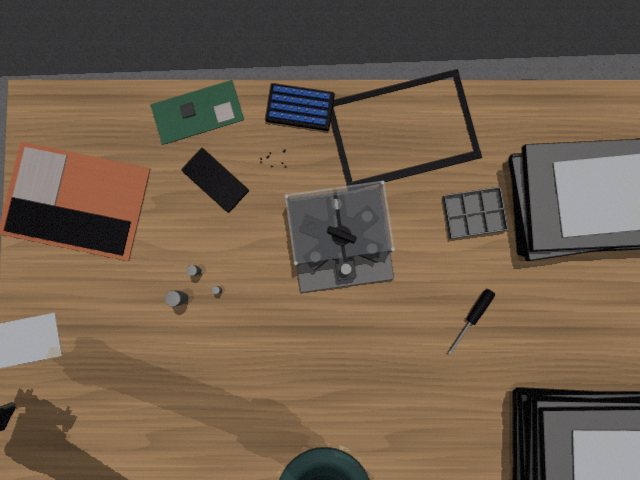

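View pics/scene0.png

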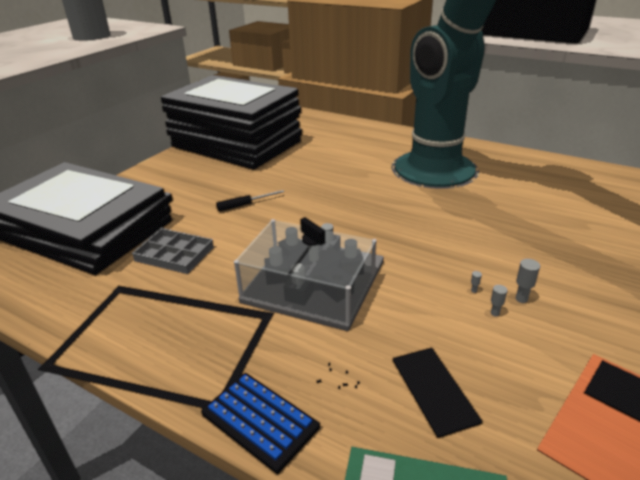

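Three bit candidates in the top view: (194,271), (176,298) and (216,291). By apparent size these are middle, large and small. In the scene view they are at (498,300), (527,280) and (476,281). I'll measure their heights and crop in close.

Run:
```python
from h import *
import pickle
c=pickle.load(open('top0.pkl','rb'));s=pickle.load(open('scene0.pkl','rb'))
a=cv2.resize(c['img'][175:300,270:410],None,fx=4,fy=4,interpolation=cv2.INTER_CUBIC)[:500]
b=cv2.resize(c['img'][250:320,160:230],None,fx=3.4,fy=3.4,interpolation=cv2.INTER_CUBIC)
im=np.zeros((600,800,3),np.uint8); im[:a.shape[0],:a.shape[1]]=np.clip(a*1.6,0,255); im[:b.shape[0],560:560+b.shape[1]]=b
s2=cv2.resize(s['img'][250:325,460:550],None,fx=2.6,fy=2.6); im[300:300+s2.shape[0],562:562+s2.shape[1]]=s2
save('crop0.png',im)
P=cloud(c)
for u,v in((194,271),(176,298),(216,291)):
    p=P[v-14:v+15,u-14:u+15].reshape(-1,3); h=np.percentile(p[:,2],99.5); 
    q=p[p[:,2]>h-.008]; print((u,v),h,q.mean(0),np.ptp(q,0),len(q))
# knob
p=P[180:300,280:400]; m=(p[...,2]>.112)&(p[...,2]<.145); q=p[m]; print('knob',q.mean(0),len(q)); (ct,sz,an)=cv2.minAreaRect((q[:,:2]*1000).astype(np.float32)); print(ct,sz,an)
m=(p[...,2]>.085)&(p[...,2]<.1); q=p[m]; print(len(q), cv2.minAreaRect((q[:,:2]*1000).astype(np.float32)))
m=(p[...,2]>.011)&(p[...,2]<.15);q=p[m]; print(cv2.minAreaRect((q[:,:2]*1000).astype(np.float32)))
print(np.median(P[340:400,200:260,2]))
```

```text
(194, 271) 0.06144666473606367 [0.49656534 0.28039124 0.09036452] [0.03203926 0.31275606 1.06352724] 99
(176, 298) 0.08620060581022304 [0.4372165  0.3180814  0.09290726] [0.05353816 0.34933424 1.03950461] 188
(216, 291) 1.1178061444552987 [ 0.47577432 -0.01207893  1.11780614] [0. 0. 0.] 6
knob [ 0.56916239 -0.03396845  0.13072801] 226
(569.8433837890625, -34.37504196166992) (61.902259826660156, 14.172723770141602) 68.18064880371094
6559 ((582.280029296875, -33.057861328125), (184.26551818847656, 213.0205841064453), 8.612757682800293)
((568.6224975585938, -34.75341796875), (211.41819763183594, 214.25811767578125), 8.279431343078613)
0.00046148666125801025
```

View pics/crop0.png

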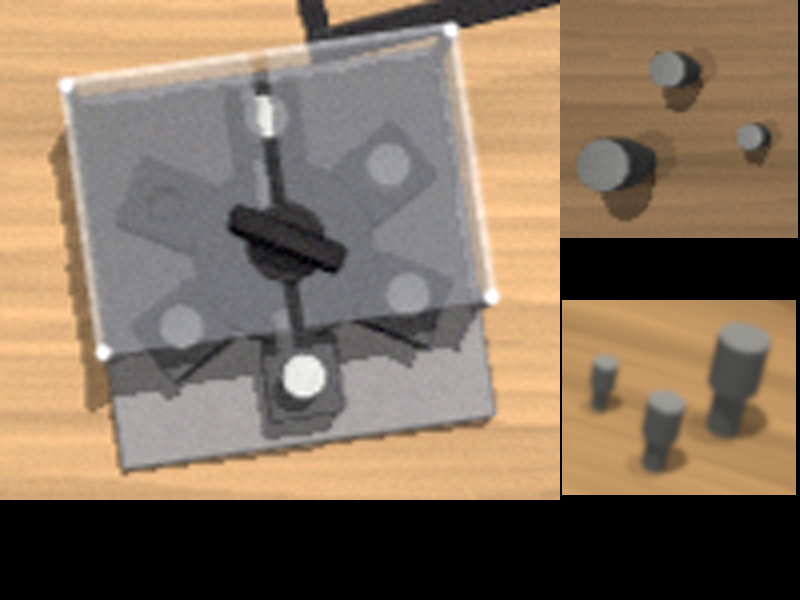

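Looking at the crop: the empty socket is at top-view pixel (311,226), rear left under the hood. The bar's 68° minus the carousel's yaw of 8.3° gives 60°, so the turret starts at 1.047 and needs two clicks. The middle bit at (194,271) measures 0.061 m tall, which fits 58 mm. Next I'll move above the knob.

arm_command:
  steps:
    - [0.03,-0.0624,0,0,0,-0.0483,1]
    - [0.03,-0.0624,0,0,0,-0.0483,1]
    - [0.03,-0.0624,0,0,0,-0.0483,1]
    - [0.03,-0.0624,0,0,0,-0.0483,1]
    - [0.03,-0.0624,0,0,0,-0.0483,1]
    - [0.03,-0.0624,0,0,0,-0.0483,1]
    - [0.03,-0.0624,0,0,0,-0.0483,1]
    - [0.03,-0.0624,0,0,0,-0.0483,1]
  newtons: 20

```text
time_s: 0.77
tool_pos: [0.3917, 0.3392, 0.2085]
eef_rot: [0.498, 0.867, -0.0, -0.0]
contact_force: [1.2, 0.5, -0.7]
opening: 0.0854
gripper_force: 0.0
```

arm_command:
  steps:
    - [0.03,-0.0624,0,0,0,-0.0483,1]
    - [0.03,-0.0624,0,0,0,-0.0483,1]
    - [0.03,-0.0624,0,0,0,-0.0483,1]
    - [0.03,-0.0624,0,0,0,-0.0483,1]
    - [0.03,-0.0624,0,0,0,-0.0483,1]
    - [0.03,-0.0624,0,0,0,-0.0483,1]
    - [0.03,-0.0624,0,0,0,-0.0483,1]
    - [0.03,-0.0624,0,0,0,-0.0483,1]

```text
time_s: 1.43
tool_pos: [0.5117, 0.0898, 0.2086]
eef_rot: [0.734, 0.679, -0.0, -0.0]
contact_force: [-0.4, 0.2, -0.4]
opening: 0.0853
gripper_force: 0.0
```

arm_command:
  steps:
    - [0.03,-0.0624,0,0,0,-0.0483,1]
    - [0.03,-0.0624,0,0,0,-0.0483,1]
    - [0.03,-0.0624,0,0,0,-0.0483,1]
    - [0.03,-0.0624,0,0,0,-0.0483,1]
    - [0,0,0,0,0,0,1]
    - [0,0,0,0,0,0,1]
    - [0,0,0,0,0,0,1]
    - [0,0,0,0,0,0,1]

```text
time_s: 2.1
tool_pos: [0.571, -0.0317, 0.2083]
eef_rot: [0.826, 0.563, -0.0, -0.001]
contact_force: [-1.1, 0.0, 0.8]
opening: 0.0854
gripper_force: 0.0
```

```bash
cat >> h.py <<'E'
from scipy.spatial.transform import Rotation as Ro
def st():
    s=status.sense(); R=Ro.from_quat(s['eef_rot']).as_matrix()
    print('t',round(s['time_s'],2),'pos',s['tool_pos'].round(4),'y ang',round(np.degrees(np.arctan2(R[1,1],R[0,1])),2),'zaxis',R[:,2].round(4),'F',s['contact_force'].round(2),'T',s['torque'].round(3),'open',round(s['opening'],4),'gf',s['gripper_force'],'q',s['q'].round(2))
    return s
def rect(q): return cv2.minAreaRect((q[:,:2]*1000).astype(np.float32))
E
python3 - <<'E'
from h import *
st()
w=cam('wrist'); save('w1.png',w['img']); print(-w['R'].T@w['t'])
P=cloud(w); z=P[...,2]; k=(w['z_map']>0)
m=k&(z>.118)&(z<.142)&(np.hypot(P[...,0]-.569,P[...,1]+.034)<.06); print('knob',m.sum(),np.median(P[m],0) if m.any() else 0,rect(P[m]) if m.any() else 0)
s=cam('scene');P=cloud(s);z=P[...,2]
t=cam('top')
import pickle; t=pickle.load(open('top0.pkl','rb')); s=pickle.load(open('scene0.pkl','rb'))
for n,c in(('top',t),('scene',s)):
    P=cloud(c);z=P[...,2]
    m=(c['z_map']>0)&(z>.05)&(z<.07)&(np.hypot(P[...,0]-.4966,P[...,1]-.283)<.03); print(n,'bit top',m.sum(),np.median(P[m],0),rect(P[m]))
    # all raised cylinder clusters
    m=(c['z_map']>0)&(z>.012)&(z<.2)&(P[...,0]>.4)&(P[...,0]<.54)&(P[...,1]>.2)&(P[...,1]<.36)
    nn,l=cv2.connectedComponents(m.astype(np.uint8))
    for i in range(1,nn):
        if (l==i).sum()>15: q=P[l==i]; print('  cl',q.mean(0).round(4),np.percentile(q[:,2],95).round(3),rect(q)[:2])
E
```

```text
t 2.1 pos [ 0.571  -0.0317  0.2083] y ang -21.48 zaxis [-1.e-03  8.e-04 -1.e+00] F [-1.07  0.    0.77] T [-0.016 -0.026 -0.024] open 0.0854 gf 0.0 q [-0.43  0.36  0.54  1.83 -0.22  1.01 -0.18]
[0.59692757 0.03699485 0.37415765]
knob 1740 [ 0.57222027 -0.02980102  0.13221974] ((571.3857421875, -32.56443786621094), (61.8886604309082, 13.948004722595215), 68.27836608886719)
top bit top 99 [0.49691695 0.28945746 0.05826802] ((496.92706298828125, 289.4991760253906), (21.835765838623047, 22.260427474975586), 1.2205688953399658)
  cl [0.4972 0.2875 0.0539] 0.061 ((497.1889953613281, 289.477294921875), (22.49913215637207, 22.15644073486328))
  cl [0.4545 0.2387 0.0399] 0.046 ((454.4415283203125, 239.40098571777344), (16.360227584838867, 15.640549659729004))
  cl [0.4375 0.318  0.0733] 0.084 ((437.10235595703125, 320.7344055175781), (32.53943634033203, 32.69042205810547))
scene bit top 151 [0.50416011 0.29138268 0.05826545] ((501.25347900390625, 291.0388488769531), (22.952770233154297, 23.549375534057617), 43.184757232666016)
  cl [0.4475 0.3235 0.0595] 0.083 ((440.7000427246094, 322.962890625), (32.85681915283203, 33.48450469970703))
  cl [0.4603 0.2417 0.0334] 0.044 ((457.01318359375, 240.86627197265625), (18.330965042114258, 17.21135711669922))
  cl [0.5052 0.2916 0.0439] 0.06 ((500.8901062011719, 291.5339660644531), (23.100555419921875, 24.76874542236328))
```

View pics/w1.png

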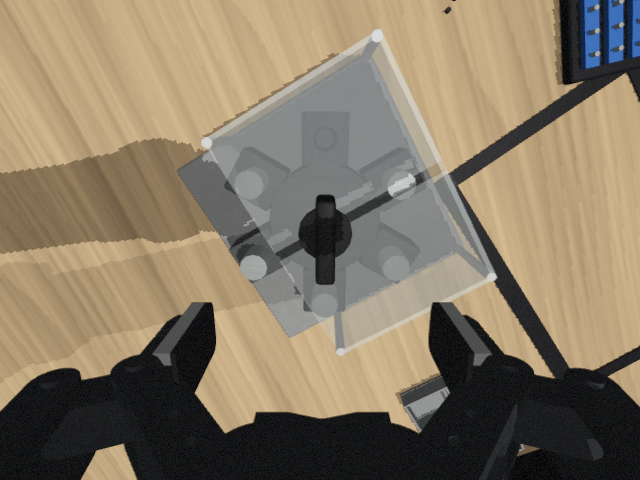

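The wrist view shows the bar at (325,238), between the fingers, and the empty socket at (324,138), so two clicks is right. Now I'll lower and grip.

arm_command:
  steps:
    - [0,-0.003,-0.04,0,0,0,1]
    - [0,0,-0.04,0,0,0,1]
    - [0,0,-0.04,0,0,0,1]
    - [0,0,-0.04,0,0,0,1]
    - [0,0,-0.026,0,0,0,1]
    - [0,0,-0.02,0,0,0,1]
    - [0,0,0,0,0,0,1]
    - [0,0,0,0,0,0,1]
  newtons: 20

```text
time_s: 2.92
tool_pos: [0.5716, -0.0348, 0.1058]
eef_rot: [0.827, 0.562, -0.0, 0.0]
contact_force: [0.4, 0.3, 0.3]
opening: 0.0849
gripper_force: 0.0
```

arm_command:
  steps:
    - [0,0,0,0,0,0,-1]
    - [0,0,0,0,0,0,-1]
    - [0,0,0,0,0,0,-1]
    - [0,0,0,0,0,0,-1]
    - [0,0,0,0,0,0,-1]
    - [0,0,0,0,0,0,-1]
    - [0,0,0,0,0,0,-1]
    - [0,0,0,0,0,0,-1]
  newtons: 20

```text
time_s: 3.58
tool_pos: [0.5721, -0.035, 0.1061]
eef_rot: [0.827, 0.562, 0.0, 0.0]
contact_force: [0.4, 0.2, 2.2]
opening: 0.0127
gripper_force: 22.7
```

arm_command:
  steps:
    - [0,0,0,0,0,0,-1]
    - [0,0,0,0,0,0,-1]
    - [0,0,0,0,0,0,-1]
    - [0,0,0,0,0,0,-1]
    - [0,0,0,0,0,0,-1]
    - [0,0,0,0,0,0,-1]
    - [0,0,0,0,0,0,-1]
    - [0,0,0,0,0,0,-1]

```text
time_s: 4.25
tool_pos: [0.572, -0.035, 0.106]
eef_rot: [0.827, 0.562, 0.0, 0.0]
contact_force: [2.6, -1.6, 4.9]
opening: 0.0129
gripper_force: 23.0
```

```bash
python3 -c "
from h import *
st()"
```

```text
t 4.25 pos [ 0.572 -0.035  0.106] y ang -21.63 zaxis [ 1.2e-03 -1.0e-04 -1.0e+00] F [ 2.59 -1.6   4.91] T [-0.161 -0.513 -0.005] open 0.0129 gf 23.04817110300064 q [-0.38  0.5   0.49  1.9  -0.31  0.82 -0.1 ]
```

arm_command:
  steps:
    - [0,0,0,0,0,0.07,-1]
    - [0,0,0,0,0,0.07,-1]
    - [0,0,0,0,0,0.07,-1]
    - [0,0,0,0,0,0.07,-1]
    - [0,0,0,0,0,0.07,-1]
    - [0,0,0,0,0,0.07,-1]
    - [0,0,0,0,0,0.07,-1]
    - [0,0,0,0,0,0.07,-1]

```text
time_s: 4.92
tool_pos: [0.5723, -0.035, 0.1061]
eef_rot: [0.507, 0.862, 0.0, 0.001]
contact_force: [3.1, -1.5, 3.1]
opening: 0.0131
gripper_force: 22.9
```

```bash
python3 -c "
from h import *
st()"
```

```text
t 4.92 pos [ 0.5723 -0.035   0.1061] y ang 29.07 zaxis [ 1.9e-03 -2.0e-04 -1.0e+00] F [ 3.09 -1.54  3.14] T [-0.147 -0.753 -0.125] open 0.0131 gf 22.936024367809296 q [-0.21  0.47  0.27  1.89 -0.17  0.8   0.66]
```

arm_command:
  steps:
    - [0,0,0,0,0,0.01,-1]
    - [0,0,0,0,0,0.01,-1]
    - [0,0,0,0,0,0.01,-1]
    - [0,0,0,0,0,0.01,-1]
    - [0,0,0,0,0,0.01,-1]
    - [0,0,0,0,0,0.01,-1]
    - [0,0,0,0,0,0.01,-1]
    - [0,0,0,0,0,0.01,-1]

```text
time_s: 5.58
tool_pos: [0.5723, -0.035, 0.106]
eef_rot: [0.454, 0.891, 0.0, 0.001]
contact_force: [5.8, -1.6, 5.0]
opening: 0.0131
gripper_force: 23.0
```

```bash
python3 -c "
from h import *
st()"
```

```text
t 5.58 pos [ 0.5723 -0.035   0.106 ] y ang 36.01 zaxis [ 1.8e-03 -3.0e-04 -1.0e+00] F [ 5.84 -1.64  4.96] T [-0.311 -1.162 -0.074] open 0.0131 gf 23.038212060928345 q [-0.19  0.47  0.24  1.89 -0.15  0.8   0.76]
```

arm_command:
  steps:
    - [0,0,0,0,0,0.017,-1]
    - [0,0,0,0,0,0.017,-1]
    - [0,0,0,0,0,0.017,-1]
    - [0,0,0,0,0,0.017,-1]
    - [0,0,0,0,0,0.017,-1]
    - [0,0,0,0,0,0.017,-1]
    - [0,0,0,0,0,0,-1]
    - [0,0,0,0,0,0,-1]

```text
time_s: 6.25
tool_pos: [0.5723, -0.0349, 0.106]
eef_rot: [0.381, 0.924, 0.0, 0.001]
contact_force: [5.4, 0.8, 4.0]
opening: 0.0126
gripper_force: 23.0
```

```bash
python3 -c "
from h import *
st()"
```

```text
t 6.25 pos [ 0.5723 -0.0349  0.106 ] y ang 45.15 zaxis [ 1.8e-03 -2.0e-04 -1.0e+00] F [5.38 0.8  4.05] T [-0.239 -1.208 -0.075] open 0.0126 gf 23.031283915042877 q [-0.16  0.47  0.21  1.89 -0.13  0.8   0.9 ]
```

arm_command:
  steps:
    - [0,0,0,0,0,0.022,-1]
    - [0,0,0,0,0,0.022,-1]
    - [0,0,0,0,0,0.022,-1]
    - [0,0,0,0,0,0.022,-1]
    - [0,0,0,0,0,0.022,-1]
    - [0,0,0,0,0,0.022,-1]
    - [0,0,0,0,0,0,-1]
    - [0,0,0,0,0,0,-1]

```text
time_s: 6.92
tool_pos: [0.5724, -0.0349, 0.106]
eef_rot: [0.283, 0.959, 0.0, 0.001]
contact_force: [4.8, -0.6, 4.2]
opening: 0.0132
gripper_force: 23.0
```

```bash
python3 -c "
from h import *
st(); c=cam('wrist'); c2=cam('top'); save('w2.png',np.hstack([cv2.resize(c['img'],(400,300)),cv2.resize(c2['img'][175:300,250:417],(400,300))]))"
```

```text
t 6.92 pos [ 0.5724 -0.0349  0.106 ] y ang 57.07 zaxis [ 1.9e-03 -2.0e-04 -1.0e+00] F [ 4.82 -0.58  4.2 ] T [-0.234 -1.219  0.021] open 0.0132 gf 22.98631489276886 q [-0.12  0.46  0.16  1.89 -0.1   0.8   1.08]
```

View pics/w2.png

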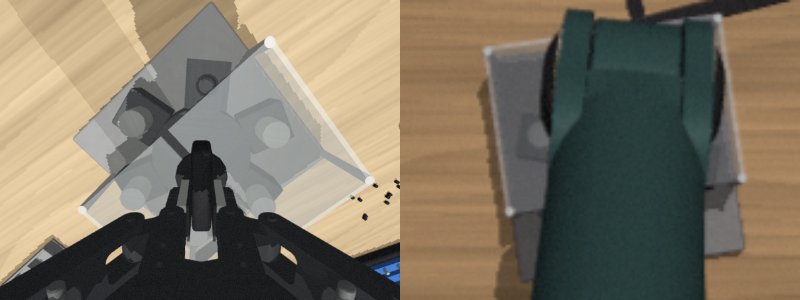

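```bash
python3 -c "
from h import *
c=cam('wrist');a=np.array([.5705,-.0345])
for d in (68.3,128.3,188.3,143): print(d,proj(c,[*(a+.07*np.array([np.cos(np.radians(d)),np.sin(np.radians(d))])),.055])*.625)
print(proj(c,[*a,.055])*.625)"
```

```text
68.3 [268.89543475 144.5187323 ]
128.3 [223.6365959   89.43055236]
188.3 [150.0869145  104.56853724]
143 [204.59852873  85.45535715]
[199.43995415 157.73076793]
```

```bash
python3 -c "
from h import *
st()
a=[]
for i in range(4):
    c=cam('wrist'); a.append(cv2.resize(c['img'][60:260,120:480],(400,222)))
save('w3.png',np.vstack([np.hstack([a[0],a[3]])])); st()"
```

```text
t 7.07 pos [ 0.5724 -0.0349  0.106 ] y ang 57.06 zaxis [ 1.9e-03 -3.0e-04 -1.0e+00] F [ 5.56 -0.89  4.79] T [-0.207 -1.217 -0.078] open 0.0128 gf 22.989715933799744 q [-0.12  0.46  0.16  1.89 -0.1   0.8   1.08]
t 7.27 pos [ 0.5724 -0.0349  0.106 ] y ang 57.06 zaxis [ 1.9e-03 -3.0e-04 -1.0e+00] F [ 4.17 -0.99  4.18] T [-0.174 -1.197 -0.066] open 0.0126 gf 22.99219250679016 q [-0.12  0.46  0.16  1.89 -0.1   0.8   1.08]
```

View pics/w3.png

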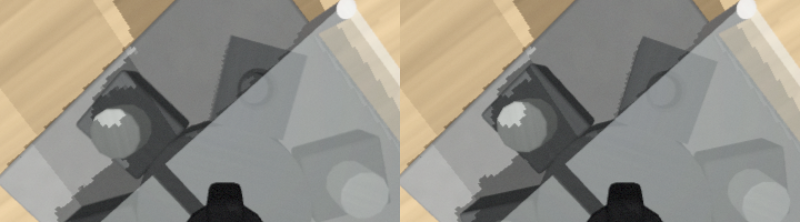

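The turret overshot and then settled. The socket is now at about wrist pixel (354,137), which matches the predicted 128.3°, so one click is done. Now I'll wind up for the second.

arm_command:
  steps:
    - [0,0,0,0,0,0.056,-1]
    - [0,0,0,0,0,0.056,-1]
    - [0,0,0,0,0,0.056,-1]
    - [0,0,0,0,0,0.056,-1]
    - [0,0,0,0,0,0.056,-1]
    - [0,0,0,0,0,0.056,-1]
    - [0,0,0,0,0,0.056,-1]
    - [0,0,0,0,0,0.056,-1]

```text
time_s: 7.93
tool_pos: [0.5724, -0.0347, 0.106]
eef_rot: [-0.066, 0.998, -0.0, 0.001]
contact_force: [6.5, 0.1, 3.1]
opening: 0.0128
gripper_force: 23.0
```

arm_command:
  steps:
    - [0,0,0,0,0,0.01,-1]
    - [0,0,0,0,0,0.01,-1]
    - [0,0,0,0,0,0.01,-1]
    - [0,0,0,0,0,0.01,-1]
    - [0,0,0,0,0,0.01,-1]
    - [0,0,0,0,0,0,-1]
    - [0,0,0,0,0,0,-1]
    - [0,0,0,0,0,0,-1]

```text
time_s: 8.6
tool_pos: [0.5724, -0.0346, 0.106]
eef_rot: [-0.103, 0.995, -0.0, 0.001]
contact_force: [5.5, -0.7, 4.0]
opening: 0.013
gripper_force: 23.0
```

```bash
cat >> h.py <<'E'
def front():
    c=cam('wrist'); P=cloud(c); m=(c['z_map']>0)&(np.hypot(P[...,0]-.5008,P[...,1]+.0446)<.012)&(P[...,2]<.1)
    print('front px',proj(c,[.5008,-.0446,.055]),'n',m.sum(),'z',np.percentile(P[m][:,2],[10,50,90]).round(3) if m.any() else '')
    return c
E
python3 -c "
from h import *
st();front()"
```

```text
t 8.6 pos [ 0.5724 -0.0346  0.106 ] y ang 101.88 zaxis [ 0.0019  0.     -1.    ] F [ 5.54 -0.69  4.04] T [-0.116 -1.262 -0.121] open 0.013 gf 22.99990028142929 q [ 0.03  0.47 -0.03  1.88  0.02  0.8   1.76]
front px [327.37118174 133.64895494] n 1632 z [0.055 0.085 0.086]
```

arm_command:
  steps:
    - [0,0,0,0,0,0.01,-1]
    - [0,0,0,0,0,0.01,-1]
    - [0,0,0,0,0,0.01,-1]
    - [0,0,0,0,0,0.01,-1]
    - [0,0,0,0,0,0,-1]
    - [0,0,0,0,0,0,-1]
    - [0,0,0,0,0,0,-1]
    - [0,0,0,0,0,0,-1]

```text
time_s: 9.32
tool_pos: [0.5724, -0.0346, 0.106]
eef_rot: [-0.135, 0.991, -0.0, 0.001]
contact_force: [5.3, -0.7, 5.0]
opening: 0.013
gripper_force: 23.0
```

```bash
python3 -c "
from h import *
st();front()"
```

```text
t 9.32 pos [ 0.5724 -0.0346  0.106 ] y ang 105.49 zaxis [ 0.0019 -0.     -1.    ] F [ 5.26 -0.68  4.96] T [-0.09  -1.186 -0.074] open 0.013 gf 22.972646355628967 q [ 0.04  0.47 -0.04  1.88  0.03  0.8   1.82]
front px [335.22331459 134.27388997] n 1260 z [0.016 0.017 0.056]
```

arm_command:
  steps:
    - [0,0,0,0,0,0.01,-1]
    - [0,0,0,0,0,0.01,-1]
    - [0,0,0,0,0,0.01,-1]
    - [0,0,0,0,0,0.01,-1]
    - [0,0,0,0,0,0,-1]
    - [0,0,0,0,0,0,-1]
    - [0,0,0,0,0,0,-1]
    - [0,0,0,0,0,0,-1]

```text
time_s: 10.03
tool_pos: [0.5724, -0.0346, 0.106]
eef_rot: [-0.166, 0.986, -0.0, 0.001]
contact_force: [5.4, -0.6, 4.0]
opening: 0.0128
gripper_force: 23.0
```

```bash
python3 -c "
from h import *
st();front()"
```

```text
t 10.03 pos [ 0.5724 -0.0346  0.106 ] y ang 109.1 zaxis [ 1.9e-03 -1.0e-04 -1.0e+00] F [ 5.37 -0.57  3.95] T [-0.049 -1.225  0.035] open 0.0128 gf 22.97470897436142 q [ 0.05  0.47 -0.06  1.87  0.04  0.8   1.87]
front px [343.01740869 135.40126985] n 1425 z [0.024 0.053 0.056]
```

The turret jumped: the front now reads the arm at 0.055 with the hole below it. I'll unwind the spring, let go and rise.

arm_command:
  steps:
    - [0,0,0,0,0,-0.03,-1]
    - [0,0,0,0,0,-0.03,-1]
    - [0,0,0,0,0,-0.03,-1]
    - [0,0,0,0,0,-0.03,-1]
    - [0,0,0,0,0,0,-1]
    - [0,0,0,0,0,0,1]
    - [0,0,0,0,0,0,1]
    - [0,0,0,0,0,0,1]

```text
time_s: 10.75
tool_pos: [0.5692, -0.0346, 0.1044]
eef_rot: [-0.072, 0.997, 0.0, -0.002]
contact_force: [-0.1, -0.4, 0.4]
opening: 0.0487
gripper_force: 0.0
```

arm_command:
  steps:
    - [0,0,0,0,0,0,1]
    - [0,0,0,0,0,0,1]
    - [0,0,0.02,0,0,0,1]
    - [0,0,0.04,0,0,0,1]
    - [0,0,0.06,0,0,0,1]
    - [0,0,0.06,0,0,0,1]
    - [0,0,0.06,0,0,0,1]
    - [0,0,0,0,0,0,1]

```text
time_s: 11.42
tool_pos: [0.5751, -0.035, 0.2329]
eef_rot: [-0.072, 0.997, -0.0, 0.006]
contact_force: [0.9, -0.0, 0.6]
opening: 0.0852
gripper_force: 0.0
```

```bash
python3 -c "
from h import *
s=st();c=front()
P=cloud(c);z=P[...,2]
for i in range(2):
  d=np.hypot(P[...,0]-.5008,P[...,1]+.0446)
  hole=(d<.012)&(z<.045)&(c['z_map']>0); arm=(d<.035)&(z>.048)&(z<.062)
print('hole pts',hole.sum(),P[hole].mean(0) if hole.any() else 0)
m=(z>.122)&(z<.142)&(np.hypot(P[...,0]-.57,P[...,1]+.034)<.06)&(c['z_map']>0); print('bar',rect(P[m]))
save('w4.png',c['img'])
"
```

```text
t 11.42 pos [ 0.5751 -0.035   0.2329] y ang 98.24 zaxis [ 1.130e-02 -1.000e-04 -9.999e-01] F [ 0.86 -0.04  0.61] T [ 0.052 -0.095 -0.024] open 0.0852 gf 0.0 q [ 0.01  0.31 -0.01  1.77  0.    1.04  1.71]
front px [321.31228857 128.08403092] n 579 z [0.024 0.053 0.056]
hole pts 277 [ 0.50220641 -0.04331535  0.02576041]
bar ((570.96240234375, -33.217674255371094), (61.44388961791992, 13.532045364379883), 7.893899917602539)
```

View pics/w4.png

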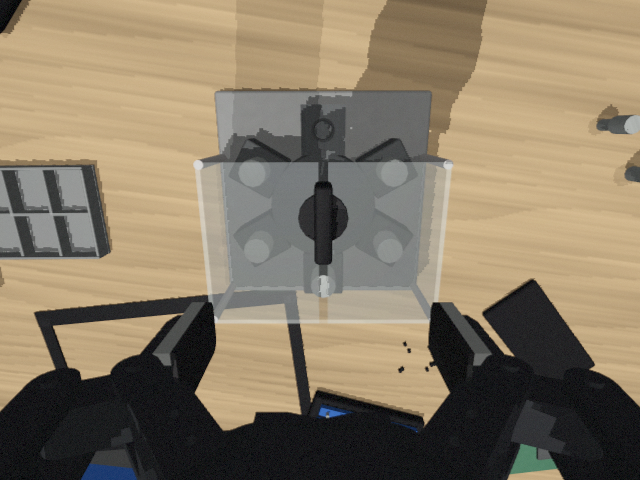

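The empty socket is in the open front, at (323,128), and the bar reads 7.9°. Next I'll move above the middle bit, keeping this orientation so the fingers close sideways and stay clear of the hood edge.

arm_command:
  steps:
    - [-0.01,0.0405,-0.01,0,0,0,0.6]
    - [-0.01,0.0405,-0.01,0,0,0,0.6]
    - [-0.01,0.0405,-0.01,0,0,0,0.6]
    - [-0.01,0.0405,-0.01,0,0,0,0.6]
    - [-0.01,0.0405,-0.01,0,0,0,0.6]
    - [-0.01,0.0405,-0.01,0,0,0,0.6]
    - [-0.01,0.0405,-0.01,0,0,0,0.6]
    - [-0.01,0.0405,-0.01,0,0,0,0.6]

```text
time_s: 12.13
tool_pos: [0.5304, 0.1278, 0.1849]
eef_rot: [-0.072, 0.997, -0.0, -0.001]
contact_force: [0.5, 0.0, -0.8]
opening: 0.0682
gripper_force: 0.0
```

arm_command:
  steps:
    - [-0.01,0.0405,-0.01,0,0,0,0.6]
    - [-0.01,0.0405,-0.01,0,0,0,0.6]
    - [-0.01,0.0405,-0.01,0,0,0,0.6]
    - [-0.01,0.0405,-0.01,0,0,0,0.6]
    - [-0.01,0.0405,-0.01,0,0,0,0.6]
    - [-0.01,0.0405,-0.01,0,0,0,0.6]
    - [-0.01,0.0405,-0.01,0,0,0,0.6]
    - [-0.01,0.0405,-0.01,0,0,0,0.6]

```text
time_s: 12.8
tool_pos: [0.4905, 0.2896, 0.1449]
eef_rot: [-0.072, 0.997, -0.0, -0.001]
contact_force: [-0.3, 0.5, 0.1]
opening: 0.0685
gripper_force: 0.0
```

arm_command:
  steps:
    - [0,0,0,0,0,0,0.6]
    - [0,0,0,0,0,0,0.6]
    - [0,0,0,0,0,0,0.6]
    - [0,0,0,0,0,0,0.6]
    - [0,0,0,0,0,0,0.6]
    - [0,0,0,0,0,0,0.6]
    - [0,0,0,0,0,0,0.6]
    - [0,0,0,0,0,0,0.6]

```text
time_s: 13.47
tool_pos: [0.4917, 0.2888, 0.1458]
eef_rot: [-0.072, 0.997, 0.0, 0.0]
contact_force: [0.6, 0.5, 1.1]
opening: 0.0683
gripper_force: 0.0
```

```bash
cat >> h.py <<'E'
def bits(c):
    P=cloud(c);z=P[...,2]
    m=(c['z_map']>0)&(z>.03)&(z<.1)&(P[...,0]>.4)&(P[...,0]<.56)&(P[...,1]>.2)&(P[...,1]<.36)
    nn,l=cv2.connectedComponents(m.astype(np.uint8))
    for i in range(1,nn):
        q=P[l==i]
        if len(q)>60:
            h=np.percentile(q[:,2],90); t=q[abs(q[:,2]-np.median(q[q[:,2]>h-.006][:,2]))<.003]; v,u=np.nonzero(l==i)
            (a,r)=cv2.minEnclosingCircle((t[:,:2]*1000).astype(np.float32)); print('bit top z',h.round(4),'c',np.round(a,1),'r',round(r,1),'med',np.median(t,0).round(4),'px',u.mean().round(),v.mean().round())
E
python3 -c "
from h import *
st();c=cam('wrist');bits(c);save('w5.png',c['img'])
bits(cam('scene'))"
```

```text
t 13.47 pos [0.4917 0.2888 0.1458] y ang 98.22 zaxis [ 2.e-04  1.e-04 -1.e+00] F [0.63 0.49 1.13] T [-0.009 -0.048  0.033] open 0.0683 gf 0.0 q [-0.47  0.42 -0.14  1.85  0.08  0.88  1.06]
bit top z 0.0831 c [438.4 323.7] r 16.8 med [0.4379 0.3233 0.0823] px 384.0 172.0
bit top z 0.0437 c [455.6 241.8] r 8.7 med [0.4554 0.2421 0.0428] px 264.0 175.0
bit top z 0.0593 c [498.4 291.5] r 11.9 med [0.498  0.2915 0.0585] px 322.0 243.0
bit top z 0.083 c [439.9 323. ] r 18.3 med [0.4415 0.3232 0.0825] px 528.0 274.0
bit top z 0.0439 c [456.6 241.4] r 10.9 med [0.459  0.2412 0.0428] px 476.0 276.0
bit top z 0.0591 c [500.3 289.9] r 13.1 med [0.5023 0.2909 0.0586] px 499.0 295.0
```

View pics/w5.png

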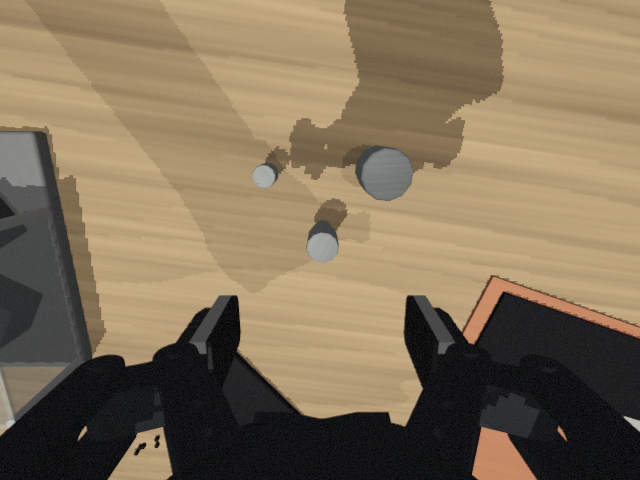

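The wrist view shows the middle bit at (322,243), top at 58.5 mm and radius 11.9 mm, centred between the fingers. Large is at (384,172) and small at (264,175). Lower, grip, lift.

arm_command:
  steps:
    - [0.004,0.003,-0.03,0,0,0,0.6]
    - [0,0,-0.04,0,0,0,0.6]
    - [0,0,-0.04,0,0,0,0.6]
    - [0,0,-0.04,0,0,0,0.6]
    - [0,0,-0.04,0,0,0,0.6]
    - [0,0,-0.02,0,0,0,0.6]
    - [0,0,-0.01,0,0,0,0.6]
    - [0,0,0,0,0,0,0.6]

```text
time_s: 14.23
tool_pos: [0.493, 0.2904, 0.0349]
eef_rot: [-0.072, 0.997, -0.0, -0.001]
contact_force: [0.0, -0.3, 0.0]
opening: 0.0683
gripper_force: 0.0
```

arm_command:
  steps:
    - [0,0,0,0,0,0,0.6]
    - [0,0,0,0,0,0,-1]
    - [0,0,0,0,0,0,-1]
    - [0,0,0,0,0,0,-1]
    - [0,0,0,0,0,0,-1]
    - [0,0,0,0,0,0,-1]
    - [0,0,0,0,0,0,-1]
    - [0,0,0,0,0,0,-1]
  newtons: 30

```text
time_s: 14.9
tool_pos: [0.4935, 0.2906, 0.0358]
eef_rot: [-0.072, 0.997, 0.0, 0.0]
contact_force: [0.0, -0.6, -0.1]
opening: -0.0002
gripper_force: 0.0
```

arm_command:
  steps:
    - [0,0,0,0,0,0,-1]
    - [0,0,0,0,0,0,-1]
    - [0,0,0,0,0,0,-1]
    - [0,0,0,0,0,0,-1]
    - [0,0,0,0,0,0,-1]
    - [0,0,0,0,0,0,-1]
    - [0,0,0,0,0,0,-1]
    - [0,0,0,0,0,0,-1]

```text
time_s: 15.57
tool_pos: [0.4935, 0.2906, 0.0357]
eef_rot: [-0.072, 0.997, 0.0, 0.0]
contact_force: [-0.2, -0.1, -0.6]
opening: 0.0003
gripper_force: 0.0
```

```bash
python3 -c "
from h import *
st();bits(cam('wrist'))"
```

```text
t 15.57 pos [0.4935 0.2906 0.0357] y ang 98.25 zaxis [-0.  0. -1.] F [-0.22 -0.05 -0.64] T [-0.021 -0.013 -0.055] open 0.0003 gf 0.0 q [-0.49  0.58 -0.12  1.9   0.11  0.67  1.03]
bit top z 0.0831 c [438.3 323.7] r 17.0 med [0.4376 0.3229 0.0823] px 431.0 198.0
bit top z 0.0436 c [455.5 242. ] r 8.7 med [0.4551 0.2422 0.0428] px 224.0 198.0
bit top z 0.0965 c [489.4 291.5] r 14.7 med [0.4857 0.2918 0.0963] px 321.0 314.0
```

```bash
python3 -c "
from h import *
c=cam('wrist');s=cam('scene')
save('w6.png',np.hstack([cv2.resize(c['img'],(400,300)),cv2.resize(s['img'][215:365,410:610],(400,300))]))"
```

```text
(no output)
```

View pics/w6.png

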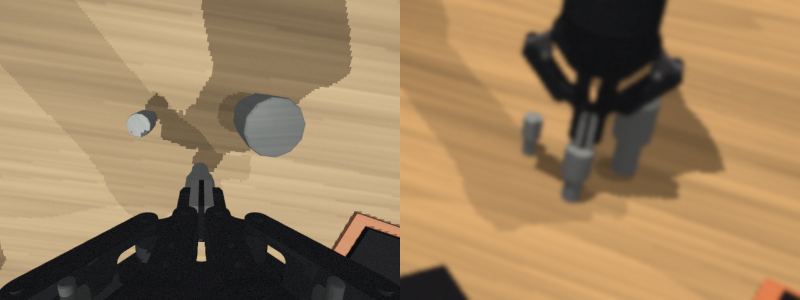

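The fingers closed on nothing. The bit is still standing upright, just on the +x side of the shut fingers (right panel, about (577,175)), so my 4 mm offset was too much. I'll back off, rise and measure again.

arm_command:
  steps:
    - [-0.01,0,0,0,0,0,-1]
    - [0,0,0.02,0,0,0,-1]
    - [0,0,0.04,0,0,0,-1]
    - [0,0,0.06,0,0,0,-1]
    - [0,0,0.06,0,0,0,0.6]
    - [0.01,0,0.02,0,0,0,0.6]
    - [0,0,0,0,0,0,0.6]
    - [0,0,0,0,0,0,0.6]

```text
time_s: 16.38
tool_pos: [0.4937, 0.2905, 0.1362]
eef_rot: [-0.072, 0.997, 0.0, 0.001]
contact_force: [0.9, 0.7, -0.7]
opening: 0.0483
gripper_force: 0.0
```

arm_command:
  steps:
    - [0,0,0,0,0,0,0.6]
    - [0,0,0,0,0,0,0.6]
    - [0,0,0,0,0,0,0.6]
    - [0,0,0,0,0,0,0.6]
    - [0,0,0,0,0,0,0.6]
    - [0,0,0,0,0,0,0.6]
    - [0,0,0,0,0,0,0.6]
    - [0,0,0,0,0,0,0.6]

```text
time_s: 17.05
tool_pos: [0.4935, 0.2906, 0.1356]
eef_rot: [-0.072, 0.997, -0.0, -0.0]
contact_force: [0.1, -0.8, -0.6]
opening: 0.0685
gripper_force: 0.0
```

```bash
python3 -c "
from h import *
st();bits(cam('wrist'));bits(cam('scene'))"
```

```text
t 17.05 pos [0.4935 0.2906 0.1356] y ang 98.26 zaxis [-1.e-04 -1.e-04 -1.e+00] F [ 0.11 -0.81 -0.59] T [-0.022 -0.052  0.003] open 0.0685 gf 0.0 q [-0.48  0.43 -0.14  1.85  0.08  0.86  1.06]
bit top z 0.0831 c [438.4 323.8] r 17.0 med [0.4379 0.3232 0.0823] px 384.0 171.0
bit top z 0.0438 c [455.5 241.8] r 8.7 med [0.4553 0.2421 0.0429] px 260.0 174.0
bit top z 0.0592 c [498.6 291.6] r 11.9 med [0.498  0.2915 0.0585] px 320.0 244.0
bit top z 0.0831 c [438.5 322.3] r 18.2 med [0.4415 0.3231 0.0825] px 528.0 274.0
bit top z 0.0434 c [457.4 241.8] r 10.8 med [0.4579 0.2412 0.0424] px 476.0 276.0
bit top z 0.0595 c [499.5 291.1] r 12.3 med [0.5012 0.291  0.0587] px 499.0 295.0
```

```bash
python3 -c "
from h import *
import pickle
s=pickle.load(open('scene0.pkl','rb'))
for n,X in dict(tcp=[.4935,.2906,.0357],grasp=[.4935,.2906,.0547],b0=[.498,.291,0],btop=[.498,.291,.058]).items(): 
  p=proj(s,X); print(n,p,(p-[410,215])*2+[400,0])
w=cam('wrist'); T=status.sense()['tool_pos']; print('tcp in wrist',proj(w,T),proj(w,T+[0,0,.019]),T)
i=cv2.imread('pics/w6.png'); cv2.imwrite('pics/w7.png',cv2.resize(np.hstack([i[130:260,130:270],i[100:230,520:660]]),None,fx=2.8,fy=2.8,interpolation=2))
"
```

```text
tcp [498.56014883 297.16026749] [577.12029765 164.32053498]
grasp [500.41787455 288.6237327 ] [580.83574911 147.2474654 ]
b0 [494.74795973 314.26708632] [569.49591946 198.53417265]
btop [500.31248194 288.68210464] [580.62496387 147.36420929]
tcp in wrist [318.35590041 286.46815681] [318.00329875 303.81073831] [0.49349654 0.29058393 0.13571509]
```

View pics/w7.png

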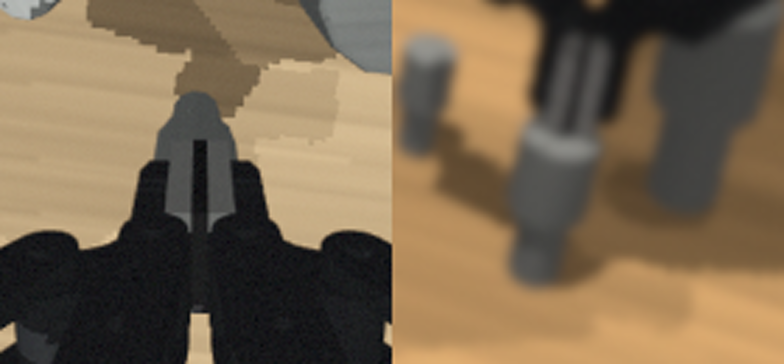

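The bit hasn't moved at all, so the pads never touched it. In the picture the pads seem to end at the bit's top face. I'll shut the fingers in free air and measure where their tips really are.

arm_command:
  steps:
    - [0,0,0,0,0,0,-1]
    - [0,0,0,0,0,0,-1]
    - [0,0,0,0,0,0,-1]
    - [0,0,0,0,0,0,-1]
    - [0,0,0,0,0,0,-1]
    - [0,0,0,0,0,0,-1]
    - [0,0,0,0,0,0,-1]
    - [0,0,0,0,0,0,-1]

```text
time_s: 17.87
tool_pos: [0.4935, 0.2906, 0.1357]
eef_rot: [-0.072, 0.997, 0.0, -0.0]
contact_force: [0.8, -0.6, 0.6]
opening: -0.0002
gripper_force: 0.0
```

```bash
python3 -c "
from h import *
T=st()['tool_pos']
for n in('scene','wrist'):
    c=cam(n);P=cloud(c);z=P[...,2];v,u=np.mgrid[:480,:640]
    m=(c['z_map']>0)&(z>.09)&(z<.3)&(np.hypot(P[...,0]-T[0],P[...,1]-T[1])<.04)
    q=P[m]-T; print(n,len(q),'min z rel',np.percentile(q[:,2],[0,1,3,10]).round(4))
    for lo in np.arange(-.03,.06,.006):
        k=q[(q[:,2]>=lo)&(q[:,2]<lo+.006)]
        if len(k)>3: print(round(lo,3),len(k),'x',k[:,0].min().round(4),k[:,0].max().round(4),'y',k[:,1].min().round(4),k[:,1].max().round(4))
"
```

```text
t 17.87 pos [0.4935 0.2906 0.1357] y ang 98.25 zaxis [-0.  0. -1.] F [ 0.75 -0.64  0.64] T [-0.019 -0.085 -0.007] open -0.0002 gf 0.0 q [-0.48  0.43 -0.14  1.85  0.08  0.86  1.06]
scene 3063 min z rel [0.0246 0.0319 0.0378 0.0585]
0.024 18 x 0.0064 0.0127 y -0.0081 0.0081
0.03 59 x 0.0025 0.0137 y -0.012 0.0148
0.036 58 x 0.0022 0.0126 y -0.0119 0.0147
0.042 65 x 0.0029 0.0123 y -0.0119 0.0145
0.048 55 x 0.0022 0.012 y -0.0115 0.014
0.054 66 x 0.0022 0.014 y -0.0117 0.0151
wrist 46288 min z rel [0.0263 0.0353 0.0465 0.0698]
0.024 98 x -0.013 -0.0058 y -0.0099 0.0118
0.03 408 x -0.0132 -0.0053 y -0.013 0.0135
0.036 485 x -0.013 -0.0052 y -0.013 0.0141
0.042 551 x -0.013 -0.005 y -0.013 0.014
0.048 614 x -0.0131 -0.0048 y -0.013 0.0141
0.054 418 x -0.013 0.0107 y -0.013 0.0139
```

The measurement shows the fingers really end about 25 mm behind the reported TCP. I closed just above the bit. I'll go 26 mm lower and cut the offset to 2 mm.

arm_command:
  steps:
    - [0.005,0,0,0,0,0,0.6]
    - [0,0,-0.02,0,0,0,0.6]
    - [0,0,-0.02,0,0,0,0.6]
    - [0,0,-0.02,0,0,0,0.6]
    - [0,0,-0.02,0,0,0,0.6]
    - [0,0,-0.02,0,0,0,0.6]
    - [0,0,-0.02,0,0,0,0.6]
    - [0,0,-0.02,0,0,0,0.6]

```text
time_s: 18.63
tool_pos: [0.4957, 0.2905, 0.0643]
eef_rot: [-0.072, 0.997, -0.0, -0.0]
contact_force: [0.1, 0.4, -0.2]
opening: 0.0685
gripper_force: 0.0
```

arm_command:
  steps:
    - [0,0,-0.02,0,0,0,0.6]
    - [0,0,-0.02,0,0,0,0.6]
    - [0,0,-0.02,0,0,0,0.6]
    - [0,0,-0.02,0,0,0,0.6]
    - [0,0,-0.02,0,0,0,0.6]
    - [0,0,-0.01,0,0,0,0.6]
    - [0,0,-0.004,0,0,0,0.6]
    - [0,0,0,0,0,0,0.6]

```text
time_s: 19.3
tool_pos: [0.4957, 0.2905, 0.0081]
eef_rot: [-0.072, 0.997, -0.0, -0.0]
contact_force: [-0.1, -0.1, -1.3]
opening: 0.068
gripper_force: 0.0
```

arm_command:
  steps:
    - [0,0,0,0,0,0,-1]
    - [0,0,0,0,0,0,-1]
    - [0,0,0,0,0,0,-1]
    - [0,0,0,0,0,0,-1]
    - [0,0,0,0,0,0,-1]
    - [0,0,0,0,0,0,-1]
    - [0,0,0,0,0,0,-1]
    - [0,0,0,0,0,0,-1]
  newtons: 30

```text
time_s: 19.97
tool_pos: [0.4964, 0.2907, 0.0092]
eef_rot: [-0.072, 0.997, 0.0, 0.0]
contact_force: [0.2, -1.2, 5.1]
opening: 0.0231
gripper_force: 29.6
```

```bash
python3 -c "
from h import *
st()"
```

```text
t 19.97 pos [0.4964 0.2907 0.0092] y ang 98.25 zaxis [ 9.e-04  4.e-04 -1.e+00] F [ 0.19 -1.16  5.13] T [-0.237  0.074  0.028] open 0.0231 gf 29.597834050655365 q [-0.5   0.62 -0.12  1.9   0.12  0.62  1.03]
```

Gripped: opening 23 mm at 30 N. Next I'll lift and carry it to above the socket.

arm_command:
  steps:
    - [0,0,0.01,0,0,0,-1]
    - [0,0,0.03,0,0,0,-1]
    - [0,0,0.04,0,0,0,-1]
    - [0,0,0.04,0,0,0,-1]
    - [0,0,0.04,0,0,0,-1]
    - [0,0,0.04,0,0,0,-1]
    - [0,0,0.04,0,0,0,-1]
    - [0,0,0.02,0,0,0,-1]

```text
time_s: 20.63
tool_pos: [0.4966, 0.2912, 0.1409]
eef_rot: [-0.072, 0.997, 0.001, 0.001]
contact_force: [-0.0, 0.8, -1.2]
opening: 0.0231
gripper_force: 29.5
```

arm_command:
  steps:
    - [0,-0.02,0,0,0,0,-1]
    - [0,-0.04,0,0,0,0,-1]
    - [0,-0.04,0,0,0,0,-1]
    - [0,-0.045,0,0,0,0,-1]
    - [0,-0.045,0,0,0,0,-1]
    - [0,-0.045,0,0,0,0,-1]
    - [0,-0.045,0,0,0,0,-1]
    - [0,-0.045,0,0,0,0,-1]

```text
time_s: 21.3
tool_pos: [0.4946, 0.1258, 0.1371]
eef_rot: [-0.072, 0.997, -0.0, -0.001]
contact_force: [0.7, 0.9, -0.4]
opening: 0.023
gripper_force: 29.5
```

arm_command:
  steps:
    - [0.001,-0.045,0,0,0,0,-1]
    - [0.001,-0.045,0,0,0,0,-1]
    - [0.001,-0.045,0,0,0,0,-1]
    - [0.001,-0.045,0,0,0,0,-1]
    - [0.001,-0.045,0,0,0,0,-1]
    - [0.001,-0.045,0,0,0,0,-1]
    - [0.001,-0.045,0,0,0,0,-1]
    - [0,-0.029,0,0,0,0,-1]

```text
time_s: 21.97
tool_pos: [0.4978, -0.0472, 0.1372]
eef_rot: [-0.071, 0.998, -0.0, -0.001]
contact_force: [-0.1, 0.4, -2.0]
opening: 0.0231
gripper_force: 29.5
```

arm_command:
  steps:
    - [0,0,0,0,0,0,-1]
    - [0,0,0,0,0,0,-1]
    - [0,0,0,0,0,0,-1]
    - [0,0,0,0,0,0,-1]
    - [0,0,0,0,0,0,-1]
    - [0,0,0,0,0,0,-1]
    - [0,0,0,0,0,0,-1]
    - [0,0,0,0,0,0,-1]

```text
time_s: 22.63
tool_pos: [0.4995, -0.0435, 0.1387]
eef_rot: [-0.072, 0.997, 0.0, 0.0]
contact_force: [0.7, 0.0, -1.5]
opening: 0.0232
gripper_force: 29.5
```

```bash
python3 -c "
from h import *
T=st()['tool_pos']
for n in('wrist','scene','top'):
    c=cam(n);P=cloud(c);z=P[...,2]
    save('x_%s.png'%n,c['img'])
    k=c['z_map']>0
    m=k&(np.hypot(P[...,0]-T[0],P[...,1]-T[1])<.03)&(z>.11)&(z<.2)
    q=P[m]
    for lo in np.arange(.11,.2,.01):
        g=q[(q[:,2]>=lo)&(q[:,2]<lo+.01)]
        if len(g)>5: print(n,lo.round(3),len(g),'x',g[:,0].min().round(4),g[:,0].max().round(4),'y',g[:,1].min().round(4),g[:,1].max().round(4),'mean',g.mean(0).round(4))
    d=np.hypot(P[...,0]-.501,P[...,1]+.0438)
    h=k&(d<.011)&(z<.045)&(z>.01); print(n,'hole',h.sum(),P[h].mean(0).round(4) if h.any() else '')
    a=k&(d<.04)&(z>.05)&(z<.06); print('arm',a.sum(),P[a].mean(0).round(4) if a.any() else '')
    m=k&(z>.122)&(z<.142)&(np.hypot(P[...,0]-.57,P[...,1]+.034)<.04)
    if m.sum()>50: print('bar',rect(P[m]))
"
```

```text
t 22.63 pos [ 0.4995 -0.0435  0.1387] y ang 98.29 zaxis [ 1.e-04  1.e-04 -1.e+00] F [ 0.72  0.01 -1.47] T [ 0.025 -0.033  0.036] open 0.0232 gf 29.54458862543106 q [ 0.05  0.31 -0.04  2.02  0.02  0.81  1.72]
wrist 0.13 182 x 0.4937 0.5026 y -0.05 -0.0345 mean [ 0.4959 -0.0431  0.136 ]
wrist 0.14 214 x 0.4936 0.5017 y -0.0499 -0.0349 mean [ 0.4954 -0.0432  0.1446]
wrist 0.15 36 x 0.4903 0.497 y -0.0523 -0.0321 mean [ 0.4927 -0.0427  0.158 ]
wrist 0.16 742 x 0.4851 0.5012 y -0.0663 -0.0198 mean [ 0.4917 -0.0433  0.166 ]
wrist 0.17 1458 x 0.4849 0.5019 y -0.0678 -0.0183 mean [ 0.4913 -0.0434  0.1752]
wrist 0.18 4370 x 0.4848 0.5134 y -0.0679 -0.0181 mean [ 0.4976 -0.0422  0.1868]
wrist 0.19 1611 x 0.4848 0.5122 y -0.068 -0.0183 mean [ 0.4939 -0.0426  0.1963]
wrist hole 337 [ 0.5074 -0.0428  0.0304]
arm 3651 [ 0.5061 -0.043   0.0553]
bar ((568.5490112304688, -33.930763244628906), (31.866601943969727, 13.572296142578125), 8.658045768737793)
scene 0.13 32 x 0.4986 0.5113 y -0.0498 -0.0343 mean [ 0.5072 -0.0402  0.1356]
scene 0.14 41 x 0.4992 0.5111 y -0.0491 -0.0339 mean [ 0.5068 -0.0403  0.1442]
scene 0.15 34 x 0.5001 0.5134 y -0.0516 -0.0315 mean [ 0.5085 -0.0397  0.1543]
scene 0.16 77 x 0.5006 0.5168 y -0.064 -0.0202 mean [ 0.5108 -0.0389  0.1656]
scene 0.17 135 x 0.4887 0.5158 y -0.0676 -0.0171 mean [ 0.5083 -0.0382  0.1747]
scene 0.18 183 x 0.4907 0.5158 y -0.0663 -0.0165 mean [ 0.5064 -0.0397  0.1856]
scene 0.19 102 x 0.4896 0.5131 y -0.0667 -0.0168 mean [ 0.5048 -0.0405  0.1949]
scene hole 0 
arm 1 [ 0.486  -0.0659  0.0552]
bar ((573.8985595703125, -32.78404235839844), (61.96516036987305, 13.943885803222656), 8.515521049499512)
top hole 0 
arm 0 
bar ((586.5628051757812, -31.99533462524414), (28.376789093017578, 13.962878227233887), 8.468087196350098)
```

```bash
python3 -c "
from h import *
from scipy.optimize import least_squares
c=cam('wrist');P=cloud(c);z=P[...,2];k=c['z_map']>0
th=np.radians(8.3);f=np.array([-np.cos(th),-np.sin(th)]);l=np.array([np.sin(th),-np.cos(th)])
c0=np.array([.5012,-.0438]);r=(P[...,:2]-c0)@f;s=(P[...,:2]-c0)@l
a=k&(abs(z-.055)<.003)&(abs(s)<.03)&(r>-.02)&(r<.035)
print('n',a.sum(),'r',np.percentile(r[a],[1,99,100]).round(4),'zmed',np.median(z[a]))
for lo in np.arange(-.018,.024,.004):
    g=a&(r>=lo)&(r<lo+.004)
    if g.sum()>20: print(lo.round(3),g.sum(),'s',s[g].min().round(4),s[g].max().round(4))
# hole points
h=k&(z<.05)&(z>.02)&(np.hypot(r,s)<.013); print('hole',h.sum(),'r',r[h].min(),r[h].max(),'s',s[h].min(),s[h].max())
for n in ('wrist','scene'):
    c=c if n=='wrist' else cam(n);P=cloud(c);z=P[...,2];T=np.array([.5015,-.0425])
    for lo,hi,R in((.133,.152,.008),):
        m=(c['z_map']>0)&(z>lo)&(z<hi)&(np.hypot(P[...,0]-T[0],P[...,1]-T[1])<.013);q=P[m]
        for zz in((lo,(lo+hi)/2),((lo+hi)/2,hi)):
            g=q[(q[:,2]>zz[0])&(q[:,2]<zz[1])]
            o=least_squares(lambda p:np.hypot(g[:,0]-p[0],g[:,1]-p[1])-R,T,loss='soft_l1',f_scale=.0005); print(n,zz,len(g),o.x.round(4),'resid',np.abs(o.fun).mean().round(5))
    m=(c['z_map']>0)&(z>.1)&(np.hypot(P[...,0]-T[0],P[...,1]-T[1])<.012); print('zmin',np.percentile(z[m],[0,1,3]).round(4))
"
```

```text
n 2723 r [-0.0196  0.021   0.0213] zmed 0.055547427184726134
-0.018 293 s -0.0196 0.0198
-0.014 297 s -0.0202 0.0196
-0.01 261 s -0.0202 0.0196
-0.006 190 s -0.0202 0.0195
-0.002 169 s -0.0201 0.0194
0.002 189 s -0.02 0.0193
0.006 272 s -0.0199 0.0191
0.01 308 s -0.0198 0.0198
0.014 330 s -0.0198 0.0197
0.018 291 s -0.0197 0.0197
hole 387 r -0.00997427286309638 -0.00026040891482539583 s -0.008763252421762107 0.008325505401770392
wrist (0.133, 0.14250000000000002) 218 [ 0.5022 -0.0424] resid 0.0002
wrist (0.14250000000000002, 0.152) 166 [ 0.5022 -0.0423] resid 0.00018
zmin [0.1314 0.1342 0.1384]
scene (0.133, 0.14250000000000002) 39 [ 0.5025 -0.0433] resid 0.0008
scene (0.14250000000000002, 0.152) 39 [ 0.5024 -0.0432] resid 0.00072
zmin [0.1315 0.133  0.1352]
```

The wrist fit puts the bit at (0.5022, -0.0424) and the arm's block, hence the socket, at (0.5020, -0.0435). I'll correct by 1 mm in y, lower the foot to about 10 mm above the mouth, and remeasure.

arm_command:
  steps:
    - [0,-0.002,-0.01,0,0,0,-1]
    - [0,0,-0.02,0,0,0,-1]
    - [0,0,-0.02,0,0,0,-1]
    - [0,0,-0.02,0,0,0,-1]
    - [0,0,-0.02,0,0,0,-1]
    - [0,0,-0.02,0,0,0,-1]
    - [0,0,-0.015,0,0,0,-1]
    - [0,0,-0.005,0,0,0,-1]

```text
time_s: 23.55
tool_pos: [0.4984, -0.0448, 0.0719]
eef_rot: [-0.072, 0.997, 0.0, -0.001]
contact_force: [-1.4, 0.6, -1.3]
opening: 0.0234
gripper_force: 29.5
```

arm_command:
  steps:
    - [0,0,0,0,0,0,-1]
    - [0,0,0,0,0,0,-1]
    - [0,0,0,0,0,0,-1]
    - [0,0,0,0,0,0,-1]
    - [0,0,0,0,0,0,-1]
    - [0,0,0,0,0,0,-1]
    - [0,0,0,0,0,0,-1]
    - [0,0,0,0,0,0,-1]

```text
time_s: 24.22
tool_pos: [0.4995, -0.0449, 0.0738]
eef_rot: [-0.072, 0.997, -0.0, 0.0]
contact_force: [-0.0, 0.3, -1.6]
opening: 0.0228
gripper_force: 29.5
```

```bash
cat > m.py <<'E'
from h import *
from scipy.optimize import least_squares
s0=st()
c=cam('wrist');P=cloud(c);z=P[...,2];k=c['z_map']>0
th=np.radians(8.3);f=np.array([-np.cos(th),-np.sin(th)]);l=np.array([np.sin(th),-np.cos(th)])
c0=np.array([.5012,-.0438]);r=(P[...,:2]-c0)@f;s=(P[...,:2]-c0)@l
a=k&(abs(z-.055)<.003)&(abs(s)<.03)&(r>.006)&(r<.035)
R1=np.percentile(r[a],99.5);mid=[]
for lo in np.arange(.008,.02,.002):
    g=a&(r>=lo)&(r<lo+.002)
    if g.sum()>10: mid.append((s[g].min()+s[g].max())/2)
print('arm edge r',R1,'mid s',np.mean(mid),'socket',c0+(R1+.0003-.022)*f+np.mean(mid)*l)
b=s0['tool_pos'][2]-.009
m=k&(z>b+.003)&(z<b+.022)&(np.hypot(r,s)<.014);g=P[m]
o=least_squares(lambda p:np.hypot(g[:,0]-p[0],g[:,1]-p[1])-.008,c0,loss='soft_l1',f_scale=.0005); print('bit',len(g),o.x.round(4),np.abs(o.fun).mean())
E
python3 m.py
```

```text
t 24.22 pos [ 0.4995 -0.0449  0.0738] y ang 98.25 zaxis [ 3.e-04  0.e+00 -1.e+00] F [-0.    0.27 -1.58] T [ 0.017 -0.008 -0.043] open 0.0228 gf 29.54796016216278 q [ 0.05  0.42 -0.03  2.06  0.02  0.66  1.72]
arm edge r 0.021255177721056524 mid s -0.00024579219414377153 socket [ 0.50160468 -0.04349257]
bit 388 [ 0.5022 -0.0435] 0.00017142187942840916
```

arm_command:
  steps:
    - [-0.0008,0,-0.0017,0,0,0,-1]
    - [0,0,-0.0017,0,0,0,-1]
    - [0,0,-0.0017,0,0,0,-1]
    - [0,0,-0.0017,0,0,0,-1]
    - [0,0,-0.0017,0,0,0,-1]
    - [0,0,-0.0017,0,0,0,-1]
    - [0,0,-0.0017,0,0,0,-1]
    - [0,0,-0.0017,0,0,0,-1]

```text
time_s: 24.93
tool_pos: [0.499, -0.0449, 0.0668]
eef_rot: [-0.072, 0.997, 0.0, -0.0]
contact_force: [0.4, -0.5, -0.8]
opening: 0.023
gripper_force: 29.5
```

arm_command:
  steps:
    - [0,0,-0.0014,0,0,0,-1]
    - [0,0,-0.0014,0,0,0,-1]
    - [0,0,-0.0014,0,0,0,-1]
    - [0,0,-0.0014,0,0,0,-1]
    - [0,0,-0.0014,0,0,0,-1]
    - [0,0,-0.0014,0,0,0,-1]
    - [0,0,-0.0014,0,0,0,-1]
    - [0,0,-0.0014,0,0,0,-1]

```text
time_s: 25.6
tool_pos: [0.4991, -0.0449, 0.0612]
eef_rot: [-0.072, 0.997, 0.0, 0.0]
contact_force: [0.5, -0.3, -0.5]
opening: 0.023
gripper_force: 29.5
```

```bash
python3 m.py
```

```text
t 25.6 pos [ 0.4991 -0.0449  0.0612] y ang 98.25 zaxis [ 2.e-04  0.e+00 -1.e+00] F [ 0.52 -0.33 -0.54] T [ 0.009 -0.002 -0.01 ] open 0.023 gf 29.54796552658081 q [ 0.05  0.44 -0.03  2.07  0.02  0.63  1.72]
arm edge r 0.021321608948492932 mid s -0.00022297303775290888 socket [ 0.50154224 -0.04352474]
bit 930 [ 0.5009 -0.0436] 0.0025267311574545615
```

arm_command:
  steps:
    - [0,0,-0.0012,0,0,0,-1]
    - [0,0,-0.0012,0,0,0,-1]
    - [0,0,-0.0012,0,0,0,-1]
    - [0,0,-0.0012,0,0,0,-1]
    - [0,0,-0.0012,0,0,0,-1]
    - [0,0,-0.0012,0,0,0,-1]
    - [0,0,-0.0012,0,0,0,-1]
    - [0,0,-0.0012,0,0,0,-1]

```text
time_s: 26.32
tool_pos: [0.4991, -0.0449, 0.0565]
eef_rot: [-0.072, 0.997, 0.0, 0.0]
contact_force: [0.2, 0.5, -1.9]
opening: 0.0229
gripper_force: 29.5
```

```bash
python3 -c "
from h import *
st()"
```

```text
t 26.32 pos [ 0.4991 -0.0449  0.0565] y ang 98.25 zaxis [ 1.e-04  0.e+00 -1.e+00] F [ 0.16  0.45 -1.93] T [ 0.012 -0.033 -0.003] open 0.0229 gf 29.548467993736267 q [ 0.05  0.45 -0.03  2.07  0.02  0.62  1.72]
```

```bash
python3 -c "
from h import *
T=status.sense()['tool_pos'];th=np.radians(8.3);f=np.array([-np.cos(th),-np.sin(th)]);l=np.array([np.sin(th),-np.cos(th)])
c=cam('scene');P=cloud(c);z=P[...,2];r=(P[...,:2]-T[:2])@f;s=(P[...,:2]-T[:2])@l;k=c['z_map']>0
for lo in np.arange(-.06,.0,.005):
    m=k&(r>=lo)&(r<lo+.005)&(abs(s)<.05)&(z>.1)&(z<.3)
    if m.any(): print(lo.round(3),m.sum(),'z-T',np.percentile(z[m]-T[2],[0,5,20,50]).round(4))
for lo in np.arange(.03,.16,.008):
    m=k&(z-T[2]>=lo)&(z-T[2]<lo+.008)&(r>-.06)&(r<.06)&(abs(s)<.06)
    if m.any(): print('h',lo.round(3),m.sum(),'r',np.percentile(r[m],[0,2,50,100]).round(3),'s',s[m].min().round(3),s[m].max().round(3))
"
```

```text
-0.06 31 z-T [0.0473 0.0479 0.0552 0.0698]
-0.055 20 z-T [0.0497 0.0502 0.0634 0.0746]
-0.05 18 z-T [0.0489 0.0507 0.0582 0.0729]
-0.045 5 z-T [0.0741 0.0743 0.0748 0.1635]
-0.04 517 z-T [0.1514 0.1566 0.1682 0.192 ]
-0.035 554 z-T [0.151  0.1573 0.1722 0.1976]
-0.03 312 z-T [0.1504 0.1572 0.173  0.1979]
-0.025 234 z-T [0.1107 0.1239 0.1668 0.197 ]
-0.02 381 z-T [0.0436 0.0902 0.0995 0.122 ]
-0.015 865 z-T [0.0436 0.0562 0.0783 0.1125]
-0.01 463 z-T [0.0436 0.0488 0.0657 0.1138]
-0.005 194 z-T [0.0452 0.0491 0.0781 0.1191]
h 0.03 409 r [-0.06  -0.059 -0.041  0.008] s -0.06 0.06
h 0.038 129 r [-0.06  -0.059 -0.015  0.007] s -0.06 0.054
h 0.046 130 r [-0.059 -0.057 -0.007  0.012] s -0.026 0.023
h 0.054 77 r [-0.059 -0.056 -0.008  0.009] s -0.026 0.022
h 0.062 91 r [-0.059 -0.058 -0.01   0.011] s -0.039 0.04
h 0.07 191 r [-0.06  -0.059 -0.011  0.011] s -0.046 0.043
h 0.078 154 r [-0.015 -0.014 -0.011  0.013] s -0.05 0.049
h 0.086 152 r [-0.019 -0.018 -0.011  0.015] s -0.054 0.053
h 0.094 161 r [-0.019 -0.019 -0.012  0.014] s -0.058 0.056
h 0.102 174 r [-0.019 -0.018 -0.012  0.013] s -0.06 0.059
h 0.11 199 r [-0.021 -0.019 -0.011  0.003] s -0.06 0.059
h 0.118 267 r [-0.023 -0.021 -0.01   0.012] s -0.06 0.06
h 0.126 215 r [-0.021 -0.02  -0.011  0.007] s -0.051 0.049
h 0.134 145 r [-0.013 -0.013 -0.01   0.006] s -0.043 0.041
h 0.142 44 r [-0.012 -0.012 -0.009  0.007] s -0.039 0.035
h 0.15 124 r [-0.04  -0.039 -0.032  0.006] s -0.039 0.032
h 0.158 169 r [-0.041 -0.039 -0.031  0.007] s -0.039 0.032
```

Plenty of clearance: the gripper's body starts 0.15 m above the TCP reading. Continuing down.

arm_command:
  steps:
    - [0,0,-0.0016,0,0,0,-1]
    - [0,0,-0.0016,0,0,0,-1]
    - [0,0,-0.0016,0,0,0,-1]
    - [0,0,-0.0016,0,0,0,-1]
    - [0,0,-0.0016,0,0,0,-1]
    - [0,0,-0.0016,0,0,0,-1]
    - [0,0,-0.0016,0,0,0,-1]
    - [0,0,-0.0016,0,0,0,-1]

```text
time_s: 27.03
tool_pos: [0.4991, -0.0449, 0.05]
eef_rot: [-0.072, 0.997, 0.0, 0.0]
contact_force: [1.3, 0.0, -1.7]
opening: 0.0229
gripper_force: 29.6
```

arm_command:
  steps:
    - [0,0,-0.0016,0,0,0,-1]
    - [0,0,-0.0016,0,0,0,-1]
    - [0,0,-0.0016,0,0,0,-1]
    - [0,0,-0.0016,0,0,0,-1]
    - [0,0,-0.0016,0,0,0,-1]
    - [0,0,-0.0016,0,0,0,-1]
    - [0,0,-0.0016,0,0,0,-1]
    - [0,0,0,0,0,0,-1]

```text
time_s: 27.7
tool_pos: [0.4991, -0.0449, 0.0443]
eef_rot: [-0.072, 0.997, 0.0, -0.0]
contact_force: [0.3, 0.1, -1.7]
opening: 0.0232
gripper_force: 29.5
```

```bash
python3 -c "
from h import *
st()"
```

```text
t 27.7 pos [ 0.4991 -0.0449  0.0443] y ang 98.25 zaxis [-0.  0. -1.] F [ 0.26  0.11 -1.68] T [ 0.02  -0.076  0.003] open 0.0232 gf 29.54396814107895 q [ 0.05  0.47 -0.03  2.08  0.03  0.6   1.71]
```

arm_command:
  steps:
    - [0,0,-0.0015,0,0,0,-1]
    - [0,0,-0.0015,0,0,0,-1]
    - [0,0,-0.0015,0,0,0,-1]
    - [0,0,-0.0015,0,0,0,-1]
    - [0,0,-0.0015,0,0,0,-1]
    - [0,0,-0.0015,0,0,0,-1]
    - [0,0,-0.0015,0,0,0,-1]
    - [0,0,-0.0015,0,0,0,-1]

```text
time_s: 28.37
tool_pos: [0.4991, -0.0449, 0.0384]
eef_rot: [-0.072, 0.997, 0.0, 0.0]
contact_force: [-0.5, -0.9, -2.3]
opening: 0.0231
gripper_force: 29.6
```

arm_command:
  steps:
    - [0,0,-0.0005,0,0,0,-1]
    - [0,0,-0.0005,0,0,0,-1]
    - [0,0,-0.0005,0,0,0,-1]
    - [0,0,-0.0005,0,0,0,-1]
    - [0,0,-0.0005,0,0,0,-1]
    - [0,0,0,0,0,0,-1]
    - [0,0,0,0,0,0,-1]
    - [0,0,0,0,0,0,-1]

```text
time_s: 29.03
tool_pos: [0.4991, -0.0449, 0.0372]
eef_rot: [-0.072, 0.997, 0.0, 0.0]
contact_force: [0.4, 0.7, -1.1]
opening: 0.023
gripper_force: 29.5
```

```bash
python3 -c "
from h import *
st()"
```

```text
t 29.03 pos [ 0.4991 -0.0449  0.0372] y ang 98.25 zaxis [ 1.e-04  0.e+00 -1.e+00] F [ 0.42  0.66 -1.06] T [ 0.021 -0.132  0.009] open 0.023 gf 29.546335637569427 q [ 0.05  0.48 -0.03  2.08  0.03  0.58  1.71]
```

arm_command:
  steps:
    - [0,0,-0.0005,0,0,0,-1]
    - [0,0,-0.0005,0,0,0,-1]
    - [0,0,-0.0005,0,0,0,-1]
    - [0,0,0,0,0,0,-1]
    - [0,0,0,0,0,0,-1]
    - [0,0,0,0,0,0,-1]
    - [0,0,0,0,0,0,-1]
    - [0,0,0,0,0,0,-1]

```text
time_s: 29.7
tool_pos: [0.4991, -0.0449, 0.0365]
eef_rot: [-0.072, 0.997, 0.0, 0.0]
contact_force: [-0.1, 0.7, -0.8]
opening: 0.0229
gripper_force: 29.5
```

arm_command:
  steps:
    - [0,0,-0.0004,0,0,0,-1]
    - [0,0,-0.0004,0,0,0,-1]
    - [0,0,0,0,0,0,-1]
    - [0,0,0,0,0,0,-1]
    - [0,0,0,0,0,0,-1]
    - [0,0,0,0,0,0,-1]
    - [0,0,0,0,0,0,-1]
    - [0,0,0,0,0,0,-1]

```text
time_s: 30.37
tool_pos: [0.4992, -0.0449, 0.0363]
eef_rot: [-0.072, 0.997, 0.0, 0.0]
contact_force: [-0.5, 0.3, 4.3]
opening: 0.0231
gripper_force: 30.0
```

```bash
python3 -c "
from h import *
st()"
```

```text
t 30.37 pos [ 0.4992 -0.0449  0.0363] y ang 98.25 zaxis [ 3.e-04  0.e+00 -1.e+00] F [-0.5   0.32  4.26] T [0.043 0.203 0.035] open 0.0231 gf 29.971128702163696 q [ 0.05  0.48 -0.03  2.08  0.03  0.58  1.71]
```

It met resistance at 4–5 N at TCP z 0.0363, against an expected 0.0362, so the bit is home. Releasing and rising straight up.

arm_command:
  steps:
    - [0,0,0,0,0,0,0.2]
    - [0,0,0,0,0,0,0.2]
    - [0,0,0,0,0,0,0.2]
    - [0,0,0,0,0,0,0.2]
    - [0,0,0,0,0,0,0.2]
    - [0,0,0,0,0,0,0.2]
    - [0,0,0,0,0,0,0.2]
    - [0,0,0,0,0,0,0.2]

```text
time_s: 31.03
tool_pos: [0.4991, -0.0449, 0.0361]
eef_rot: [-0.072, 0.997, 0.0, -0.0]
contact_force: [-0.4, -0.5, -0.7]
opening: 0.0509
gripper_force: 0.0
```

arm_command:
  steps:
    - [0,0,0.01,0,0,0,0.2]
    - [0,0,0.03,0,0,0,0.2]
    - [0,0,0.04,0,0,0,0.2]
    - [0,0,0.05,0,0,0,0.2]
    - [0,0,0.06,0,0,0,0.2]
    - [0,0,0.06,0,0,0,0.2]
    - [0,0,0.04,0,0,0,0.2]
    - [0,0,0.01,0,0,0,0.2]

```text
time_s: 31.7
tool_pos: [0.5013, -0.045, 0.1903]
eef_rot: [-0.072, 0.997, -0.0, 0.004]
contact_force: [0.7, 0.1, -0.9]
opening: 0.051
gripper_force: 0.0
```

arm_command:
  steps:
    - [0,0,0,0,0,0,0.2]
    - [0,0,0,0,0,0,0.2]
    - [0,0,0,0,0,0,0.2]
    - [0,0,0,0,0,0,0.2]
    - [0,0,0,0,0,0,0.2]
    - [0,0,0,0,0,0,0.2]
    - [0,0,0,0,0,0,0.2]
    - [0,0,0,0,0,0,0.2]

```text
time_s: 32.37
tool_pos: [0.4989, -0.0449, 0.1858]
eef_rot: [-0.072, 0.997, 0.0, -0.0]
contact_force: [-0.7, -0.8, 0.1]
opening: 0.0513
gripper_force: 0.0
```

```bash
python3 -c "
from h import *
st();c=cam('wrist');P=cloud(c);z=P[...,2]
d=np.hypot(P[...,0]-.5018,P[...,1]+.0435);k=c['z_map']>0
m=k&(d<.018)&(z>.078)&(z<.1);q=P[m];print('top',len(q),np.percentile(q[:,2],[2,50,98]).round(4),cv2.minEnclosingCircle((q[abs(q[:,2]-np.median(q[:,2]))<.003][:,:2]*1000).astype(np.float32)))
t=q[abs(q[:,2]-np.median(q[:,2]))<.003];A=np.c_[t[:,:2]-t[:,:2].mean(0),np.ones(len(t))];print('plane',np.linalg.lstsq(A,t[:,2],rcond=None)[0].round(4))
m=k&(z>.122)&(z<.142)&(np.hypot(P[...,0]-.57,P[...,1]+.034)<.06);print('bar',rect(P[m]))
m=k&(d<.018)&(z>.058)&(z<.08);print('head side pts',m.sum())
"
```

```text
t 32.37 pos [ 0.4989 -0.0449  0.1858] y ang 98.26 zaxis [-6.e-04  1.e-04 -1.e+00] F [-0.69 -0.85  0.13] T [-0.035  0.004 -0.016] open 0.0513 gf 0.0 q [ 0.05  0.25 -0.04  1.98  0.01  0.91  1.73]
top 760 [0.0796 0.0854 0.0869] ((501.2342529296875, -43.41044235229492), 11.960836410522461)
plane [ 0.013  -0.0032  0.0854]
bar ((571.05126953125, -33.425209045410156), (62.75117492675781, 13.91301441192627), 7.95095157623291)
head side pts 166
```

The bit's top is level at 85.4 mm, which is 85 mm when fully home. It sits centred on the socket, the bar still points to the front, and the gripper is clear. Handing in.

```bash
python3 -c "
from plant import ctrl
print(ctrl.close_job())"
```

```text
the job is handed in; nothing more can be done
None
```

I turned the carousel two clicks so the empty socket is at the open front, seated the middle-sized bit fully home and upright in it, and handed the job in at about 32 s of the 72 s limit; no verdict came back.

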